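# Close and lock the lead-weight mould press

### The job

The mould press on the bench stands open, ready for the next pour. Using only the fingertips or the outside of the fingers, push the hinged top half of the mould over and ease it down, without slamming it, until it is fully shut on the lower half; then push the long lever over it and down until it is fully home. Grip and lift nothing, and leave the lead weights and the tools on the bench where they are.

Things in the scene. Friction and masses are not known exactly. Their poses are not given: they have to be found in the camera images.
- press: The mould press, cast iron and aluminium, bolted to the bench. Origin: centre of the bed's underside, at bench height; z up, y along the bed's length. Bed 150 (x) by 300 (y) by 18 mm. On it, centred, the fixed lower mould half: 114 (x) by 124 (y) mm, top face at z = 48 mm. Lever on the -y side, hinge of the top half on the +y side.
- cover_hinge (a point): Middle of the hinge line of the top half, fixed in the press; the line runs along the press's x. In the press frame: x = 0, y = +70, z = 48 mm. Axes as the press's.
- cover (a joint): Angle of the hinged top half (rad): 0 = fully shut, flat on the lower half (end stop); pi/2 = upright over the hinge line; starts at 1.6 to 1.95, upright or leaning out to the press's +y; stop at 2.05. Shut it by pushing its outer face towards the press's -y, then down. Stiff hinge (0.55 N m friction; 4 to 8 N at the free edge when upright): it stays where left and must be pushed all the way.
- cover_edge (a point): Middle of the top half's free edge, on its outer face. The top half is an aluminium plate 110 mm wide along the hinge, 22 mm thick, from 5 to 130 mm from the hinge line; inner face in the hinge plane, outer face 22 mm off it, flat but for a middle rib 14 mm wide, 10 mm high. Axes fixed to it: x along the hinge, y towards the hinge, z out of the outer face. Shut: press y = -60, z = 70 mm.
- lever_pivot (a point): Centre of the lever's pivot pin, fixed in the press, between two iron cheeks (15 to 27 mm either side, 34 mm wide, up to z = 112 mm); the pin runs along the press's x. In the press frame: x = 0, y = -95, z = 95 mm. Axes as the press's.
- lever (a joint): Angle of the long lever (rad): 0 = straight up; starts at -0.40 to -0.12, leaning out to the press's -y; grows as it swings over to the press's +y; pi/2 = fully home (end stop), level, its shoe on the rib of the shut top half. Stiff pivot (0.55 N m friction; under 5 N at the grip to move it): it stays where left and must be pushed all the way down.
- lever_grip (a point): Middle of the lever's turned wooden grip, on its axis, 225 mm from the pivot. Grip 26 mm in diameter, 178 to 270 mm from the pivot; below it an iron rod 16 mm in diameter; an iron shoe stands 15 mm off the rod's axis 84 to 110 mm from the pivot, on the closing side. Axes fixed to it: z along the lever outwards, x along the pivot, y the way it closes. Home: press y = +130, z = 95 mm.
- weight0: One of four teardrop lead weights, standing on its flat fat end: 31 mm in diameter, 50 mm high to the point, with a brass eye to 57 mm. Origin: centre of its underside, z up. Loose, 160 g, standing near the press; to be left alone.
- weight1: One of four teardrop lead weights, standing on its flat fat end: 31 mm in diameter, 50 mm high to the point, with a brass eye to 57 mm. Origin: centre of its underside, z up. Loose, 160 g, standing near the press; to be left alone.
- weight2: One of four teardrop lead weights, standing on its flat fat end: 31 mm in diameter, 50 mm high to the point, with a brass eye to 57 mm. Origin: centre of its underside, z up. Loose, 160 g, standing near the press; to be left alone.
- weight3: One of four teardrop lead weights, standing on its flat fat end: 31 mm in diameter, 50 mm high to the point, with a brass eye to 57 mm. Origin: centre of its underside, z up. Loose, 160 g, standing near the press; to be left alone.
- funnel: Brass funnel standing on its mouth, spout up: 84 mm in diameter at the bench, 85 mm high, a small handle loop out to 66 mm along its x. Origin: centre of its mouth, at the bench. Loose; to be left alone.
- ladle: Tin-lined ladle: bowl 80 mm in diameter and 36 mm high, handle along its -x out to 246 mm from the origin, at most 45 mm high. Origin: centre of the underside of the bowl. Loose; to be left alone.
- anvil: Small black iron anvil block on its feet: 86 by 52 mm at the foot, 58 mm high, horn along its -x out to 81 mm. Origin: centre of its underside. Loose, 0.95 kg; to be left alone.
- mallet: Wooden mallet lying on the bench: head 60 mm in diameter and 100 mm long along its y, at x = 28 mm, handle along its -x out to 211 mm from the origin. Origin: at bench height under the handle's root. Loose; to be left alone.

How it is judged:
By the outcome, as a careful person would: the job done as asked, in the order asked, and still so for the second after the job is handed in, with the robot touching nothing.
It also fails if it takes over 51 s, if anything falls off the work surface, if the arm or the gripper's body presses on something with over 40 N, if the wrist force passes 120 N, or if a joint passes its speed limit or range.

### The arm

A 7-joint arm with a two-finger parallel gripper is mounted at the origin on the work surface. World frame = base frame: x ahead of the robot, y to its left, z up, the work surface at z = 0. Lengths are in m, angles in rad, forces in N, time in s.
With the tool pointing down it reaches from about 0.4 to 0.9 m from the base axis. Payload 5.5 kg.
Tool frame: the origin (TCP) lies midway between the tips of the shut fingers; the grasp point (between the pads) lies 19 mm behind it (manip.grip_depth is the distance from the TCP to the grasp point, in m); z points along the fingers, y is the line along which they close (so a half turn about z gives the same grasp; the last joint's range is limited). The gripper opens to 92 mm and grips with 3 to 60 N. Pads are 19 mm wide; open, the fingers measure 130 mm over their backs; the gripper's body (75 mm by 190 mm) begins 47 mm behind the grasp point.
Start: joints at [1.59, 0.501, -0.427, 1.55, 0.221, 1.138, -0.21], TCP at [0.157, -0.631, 0.227] pointing down, gripper open.
Joint ranges: [-2.88, 2.88], [-0.31, 2.03], [-1.54, 1.56], [0.2, 2.42], [-1.41, 4.55], [0.19, 2.02], [-2.57, 2.57]. Speed limits (rad/s): [2.57, 2.57, 3.14, 3.14, 3.14, 3.14, 3.14].

### API

Orientations are given as a unit quaternion [x, y, z, w].
In Python, from bench import manip, effector, viewer gives the robot as it stands. Calls block until the motion is done:
- manip.move_pose(position, orientation): joint-space move of the TCP to a pose.
- manip.servo_line(position, ori=None, vel=0.15): straight line of the TCP; ori=None keeps the orientation; vel is the mean speed in m/s.
- manip.movej(angles): joint-space move.
- effector.open_jaws() and effector.close(f_grip=None): open the fingers fully, or close them until they stop; f_grip is the grip in N (None keeps the last).
- manip.sleep(seconds).
- manip.solve_ik(position, orientation): joint angles nearest the present ones, or None.
- viewer.get_image(name): name is "scene" or "top" or "wrist"; returns the picture (384x512x3 uint8, red, green, blue); there is no depth.
- viewer.get_calibration(name): a dict with "vfov" (degrees; the focal length in pixels is half the picture's height over the tangent of half this angle, whatever the lens; pixels are square), "cx", "cy" (the principal point, pixels), "eye" and "attitude" of the camera in the world. Camera axes: x right, y down, z forward; pixel columns grow to the right and rows downward; lengths in m; the calibration is good to about 2 mm. A picture is of the moment at which its call begins: read the wrist's pose just before it. get_calibration takes no time and is no camera call; for the wrist camera it gives the pose at the moment of the call.
A pose or a line that the arm cannot do raises manip.PlanningError and nothing moves.
- manip.hand_in(): hands the job in; it is judged then, once.
Readings, each from a call of its own:
- manip.current_clock(): time.
- manip.current_q(): joint angles.
- manip.current_joint_velocities(): joint speeds.
- manip.current_tau(): joint torques, N m.
- manip.current_tool_pos(): TCP position.
- manip.current_tcp_rot(): TCP orientation.
- manip.current_force(): force on the tool from outside, world axes, zero at the start.
- manip.current_wrist_torque(): the same for the moment, N m.
- manip.current_finger_gap(): finger opening in m.
- manip.current_gripper_force(): force on a finger pad.
Only numpy, scipy, OpenCV 4.12 (cv2) and the standard library are available. Lean on these libraries where they do the work, as an engineer would, in place of code of your own. Each camera call takes 0.05 s, during which the arm holds its last target. There are 200 camera calls.

## Working session

There is one attempt and no reset: what is moved stays moved. The work goes in short steps, each a Python script; the robot and the scene stay as the last script left them, time stands still between calls to the robot, and variables do not carry over. Pictures are saved under pics/ and viewed, at most 10 in all, crops included, and the job is handed in when it is done.

```bash
mkdir -p pics
python3 - <<'E'
from bench import manip, effector, viewer
import cv2
for n in ["scene","top"]:
    im=viewer.get_image(n); cv2.imwrite(f"pics/{n}0.png",cv2.resize(im[:,:,::-1],(800,600),interpolation=cv2.INTER_CUBIC)); cv2.imwrite(f"pics/{n}raw.png",im[:,:,::-1])
    print(n,viewer.get_calibration(n))
print(manip.current_clock(),manip.current_tcp_rot(), manip.current_tool_pos())
E
```

```text
scene {'vfov': 56.424050059096544, 'cx': 254.57451623538992, 'cy': 190.9962587153278, 'eye': array([ 1.02742319, -0.57101504,  0.93885999]), 'attitude': array([ 0.8691909 ,  0.30396785, -0.13355183, -0.36643503])}
top {'vfov': 51.009975355699325, 'cx': 250.19175258070894, 'cy': 195.2828882933828, 'eye': array([0.30794314, 0.0294102 , 1.5498597 ]), 'attitude': array([-0.69466831,  0.71442674, -0.05936408,  0.05921393])}
0.1 [ 9.92579041e-01  1.21597893e-01 -7.95864732e-05 -8.91134306e-04] [ 0.15669494 -0.63016602  0.22576246]
```

View pics/scene0.png

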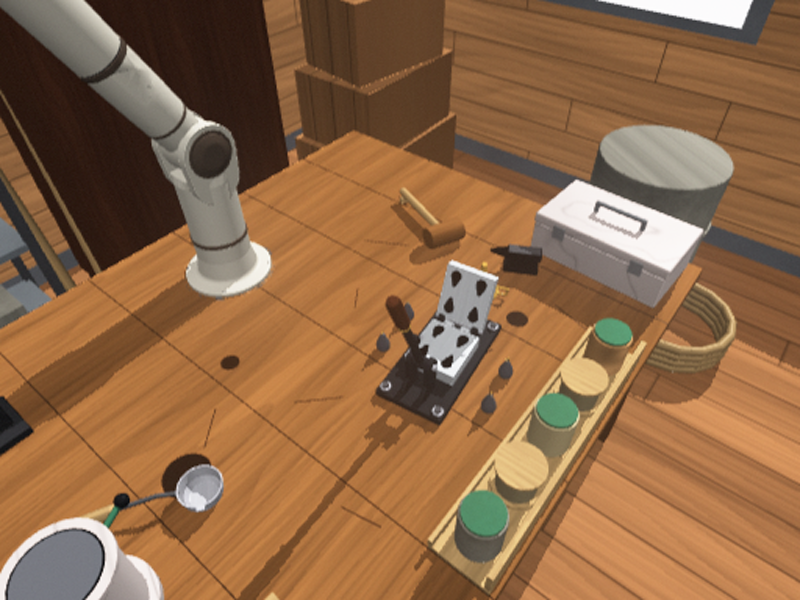

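View pics/top0.png

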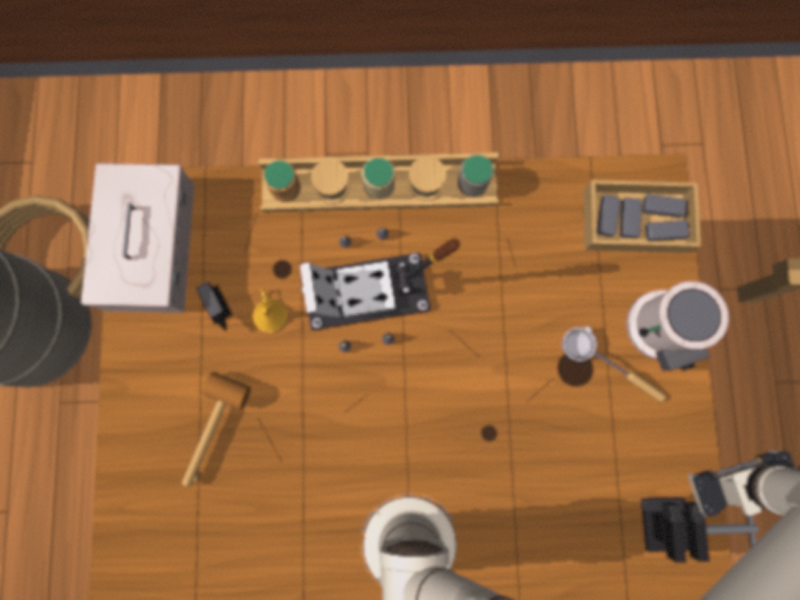

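The scene view shows the press with its cover up and the lever leaning towards the camera. The top view puts the bed at about (303–430, 255–328), cover side left (+y) and lever right, with two weights on each side and the funnel left at (270, 315). I'll enlarge both for corners.

Run:
```python
import cv2,numpy as np
t=cv2.imread("pics/topraw.png")[140:220,165:305]; s=cv2.imread("pics/sceneraw.png")[155:275,225:335]
t=cv2.resize(t,None,fx=5,fy=5,interpolation=cv2.INTER_CUBIC); s=cv2.resize(s,None,fx=5,fy=5,interpolation=cv2.INTER_CUBIC)
cv2.imwrite("pics/tc.png",t);cv2.imwrite("pics/sc.png",s)
```

```text
(no output)
```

View pics/tc.png

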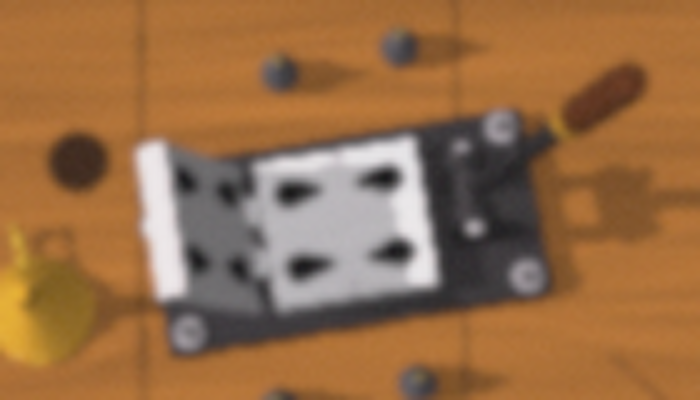

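View pics/sc.png

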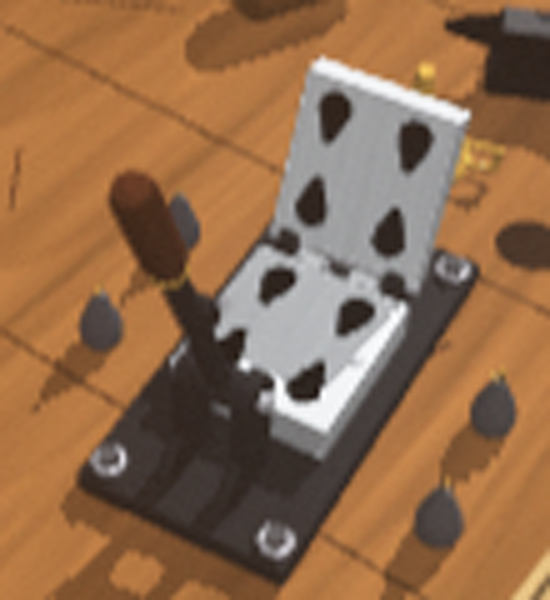

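The top crop shows bed corners at (522,110), (550,292) and (172,355), the cover's free edge at (135–187, 140–300), and the grip end at (632,78). The scene crop shows the same features, with bed corners at (80,480), (283,575) and (478,268). I'll fit the press pose and both joint angles to these points.

```bash
cat > h.py <<'E'
import numpy as np
from scipy.spatial.transform import Rotation as R
def P(p,xy_yaw):
    x,y,t=xy_yaw; c,s=np.cos(t),np.sin(t); p=np.asarray(p,float)
    return np.array([x+c*p[0]-s*p[1],y+s*p[0]+c*p[1],p[2]])
def cov(x,r,o,a): return [x,.07-r*np.cos(a)+o*np.sin(a),.048+r*np.sin(a)+o*np.cos(a)]
def lev(r,L,off=0): return [0,-.095+r*np.sin(L)+off*np.cos(L),.095+r*np.cos(L)-off*np.sin(L)]
def proj(p,c):
    f=192/np.tan(np.radians(c["vfov"])/2); q=R.from_quat(c["attitude"]).inv().apply(np.asarray(p)-c["eye"])
    return np.array([c["cx"]+f*q[0]/q[2],c["cy"]+f*q[1]/q[2]])
E
python3 - <<'E'
from h import *
from bench import viewer,manip
from scipy.optimize import least_squares
ct,cs=viewer.get_calibration("top"),viewer.get_calibration("scene")
B=lambda x,y,z=.018:(lambda a,L:[x,y,z])
C=lambda x,o:(lambda a,L:cov(x,.13,o,a))
G=lambda r:(lambda a,L:lev(r,L))
T=[((522,110),B(.075,-.15)),((550,292),B(-.075,-.15)),((172,355),B(-.075,.15)),((415,135),B(.057,-.062,.048)),((438,287),B(-.057,-.062,.048)),
((168,140),C(.055,0)),((187,297),C(-.055,0)),((135,150),C(.055,.022)),((160,300),C(-.055,.022)),((630,82),G(.265)),((560,125),G(.178))]
S=[((80,480),B(-.075,-.15)),((283,573),B(.075,-.15)),((478,268),B(.075,.15)),((318,432),B(.057,-.062,.048)),((405,310),B(.057,.062,.048)),
((310,75),C(-.055,0)),((463,125),C(.055,0)),((320,57),C(-.055,.022)),((470,108),C(.055,.022)),((131,187),G(.265)),((175,283),G(.178))]
O=[((np.array(u)+.5)/5-.5+[165,140],g,ct) for u,g in T]+[((np.array(u)+.5)/5-.5+[225,155],g,cs) for u,g in S]
f=lambda v:np.concatenate([proj(P(g(v[3],v[4]),v[:3]),c)-u for u,g,c in O])
r=least_squares(f,[.6,.1,.1,1.7,-.25],loss='soft_l1')
print(r.x); print(np.round(f(r.x).reshape(-1,2),1).tolist())
np.save("fit.npy",r.x)
# weights/funnel at mid-height
for n,(u,v) in dict(w0=(280,72),w1=(400,47),w2=(281,398),w3=(418,382),fun=(45,300)).items():
    px=(np.array([u,v])+.5)/5-.5+[165,140]
    s=least_squares(lambda q:proj([q[0],q[1],.03],ct)-px,[.6,.1]).x
    print(n,s)
E
```

```text
[ 0.60688747  0.08615281  0.13821803  1.9331168  -0.36715398]
[[0.0, -0.7], [1.2, 0.2], [-0.2, 0.4], [-0.1, 0.6], [0.3, -0.9], [-0.8, 0.2], [-0.0, -0.8], [0.4, -0.4], [-0.2, -0.1], [0.0, -0.3], [2.3, -0.8], [-1.5, -1.2], [-0.1, 0.7], [0.7, -1.0], [1.4, 0.2], [0.8, -0.9], [-0.8, -1.8], [-0.7, -0.6], [-0.1, 0.1], [0.2, 0.9], [0.4, -0.0], [-1.7, -4.1]]
w0 [0.7319518  0.13625132]
w1 [0.74944558 0.04219972]
w2 [0.47668516 0.13946884]
w3 [0.48596313 0.03525564]
fun [0.55703566 0.31878889]
```

```bash
cat >> h.py <<'E'
F=np.load("fit.npy"); pose=F[:3]; th=pose[2]; HW=.0095
yv=np.array([np.cos(th),np.sin(th),0]); zv=np.array([0,0,-1.])
def ori(s): return R.from_matrix(np.column_stack([np.cross(s*yv,zv),s*yv,zv])).as_quat()
def tcp(x,ys,z): return P([x,ys+HW*SG,z],pose)
SG=1   # cover: finger lies on +y side of contact
def tl(ys,z,x): return P([x,ys,z],pose)
E
python3 - <<'E'
from h import *
from bench import manip
for s in (1,-1):
    for n,p in dict(via=[.45,-.3,.45],A=P([-.03,.185,.33],pose),A2=P([-.03,.185,.148],pose),shut=P([-.03,-.03,.07],pose),L1=P([0,-.23,.45],pose),L2=P([0,-.23,.32],pose),home=P([0,.12,.108],pose)).items():
        q=manip.solve_ik(p,ori(s)); print(s,n,np.round(p,3),None if q is None else np.round(q,2))
E
```

```text
1 via [ 0.45 -0.3   0.45] [ 1.34  0.25 -0.98  1.48  0.21  1.53  0.5 ]
1 A [0.552 0.265 0.33 ] [ 0.34  0.64 -1.3   1.51  0.62  1.46 -0.83]
1 A2 [0.552 0.265 0.148] [ 0.34  0.91 -1.3   1.7   0.92  1.28 -1.04]
1 shut [0.581 0.052 0.07 ] [ 0.42  0.68 -0.75  1.83  0.59  0.87 -0.47]
1 L1 [ 0.639 -0.142  0.45 ] [ 0.84  0.59 -1.16  1.18  0.53  1.68 -0.05]
1 L2 [ 0.639 -0.142  0.32 ] [ 0.88  0.65 -1.14  1.41  0.59  1.45 -0.11]
1 home [0.59  0.205 0.108] [ 0.3   0.79 -0.99  1.7   0.74  1.07 -0.79]
-1 via [ 0.45 -0.3   0.45] [ 0.95  0.17 -0.48  1.49  0.08  1.51 -2.53]
-1 A [0.552 0.265 0.33 ] [ 0.34  0.64 -1.3   1.51  0.62  1.46  2.31]
-1 A2 [0.552 0.265 0.148] [ 0.34  0.91 -1.3   1.7   0.92  1.28  2.1 ]
-1 shut [0.581 0.052 0.07 ] [-0.79  0.75  0.9   1.87 -0.74  0.91 -2.52]
-1 L1 [ 0.639 -0.142  0.45 ] [-0.41  0.49  0.97  1.23 -0.4   1.61 -2.53]
-1 L2 [ 0.639 -0.142  0.32 ] [-0.36  0.5   0.79  1.46 -0.36  1.33 -2.55]
-1 home [0.59  0.205 0.108] [ 0.43  1.01 -1.31  1.69  1.02  1.28  2.18]
```

```bash
cat > s1.py <<'E'
from h import *
from bench import manip, effector, viewer
import cv2
effector.close()
o=ori(1)
manip.move_pose([.40,-.3,.48],o)
manip.move_pose(P([-.03,.185,.42],pose),o)
print(manip.current_clock(), manip.current_tool_pos()-P([-.03,.185,.42],pose))
manip.servo_line(P([-.03,.185,.148],pose),vel=.2)
print(manip.current_clock(),manip.current_q(),manip.current_force())
cv2.imwrite("pics/a.png",cv2.resize(viewer.get_image("scene")[120:280,190:390,::-1],(750,600),interpolation=cv2.INTER_CUBIC))
E
python3 s1.py
```

```text
5.4083 [ 9.22825378e-04 -1.50945827e-03 -4.31992875e-06]
6.9167 [ 0.17042374  0.67743476 -0.94155254  1.70633346  0.61298269  1.07879129
 -0.83031573] [-0.29857274 -0.00907408  0.10089334]
```

View pics/a.png

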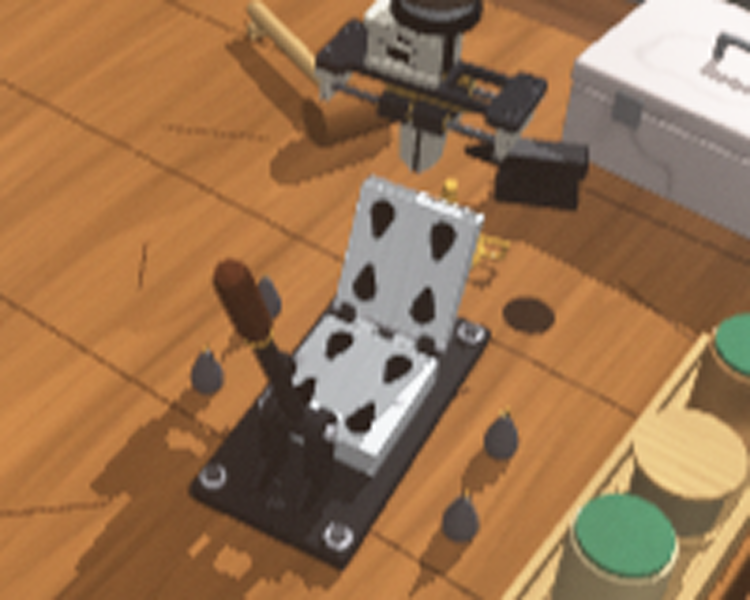

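The shut fingers, tip at (420,168), stand just behind the cover's free edge and clear of the funnel. Next I push the cover.

```bash
cat > s2.py <<'E'
from h import *
from bench import manip, viewer
import cv2
def go(a,r,vel,extra=0):
    c=cov(-.03,r,.022-extra,a); manip.servo_line(P([-.03,c[1]+HW,c[2]],pose),vel=vel)
    print(round(a,2),round(manip.current_clock(),2),np.round(manip.current_force(),1),flush=True)
manip.servo_line(P([-.03,.15+HW,.150],pose),vel=.1)
r=.105
for a in (1.5,1.3,1.1,.9,.7,.5,.35,.2): go(a,r,.07)
for a in (.12,.06,.02): go(a,r,.03)
E
python3 s2.py
python3 - <<'E'
from bench import viewer
import cv2
cv2.imwrite("pics/b.png",cv2.resize(viewer.get_image("scene")[120:280,190:390,::-1],(750,600),interpolation=cv2.INTER_CUBIC))
E
```

```text
1.5 8.46 [0.1 5.  4. ]
1.3 8.92 [1.3 1.4 1.8]
1.1 9.38 [-0.1 -0.1  0.9]
0.9 9.83 [-0.2  0.7  0.3]
0.7 10.29 [-0.3  0.2  0.2]
0.5 10.75 [-0.7 -0.  -0.6]
0.35 11.13 [0.8 0.6 0.2]
0.2 11.52 [ 0.3 -0.1  0.9]
0.12 11.95 [1.5 0.8 0. ]
0.06 12.32 [-0.5  0.4  0.4]
0.02 12.61 [ 0.3  0.4 -0.4]
```

View pics/b.png

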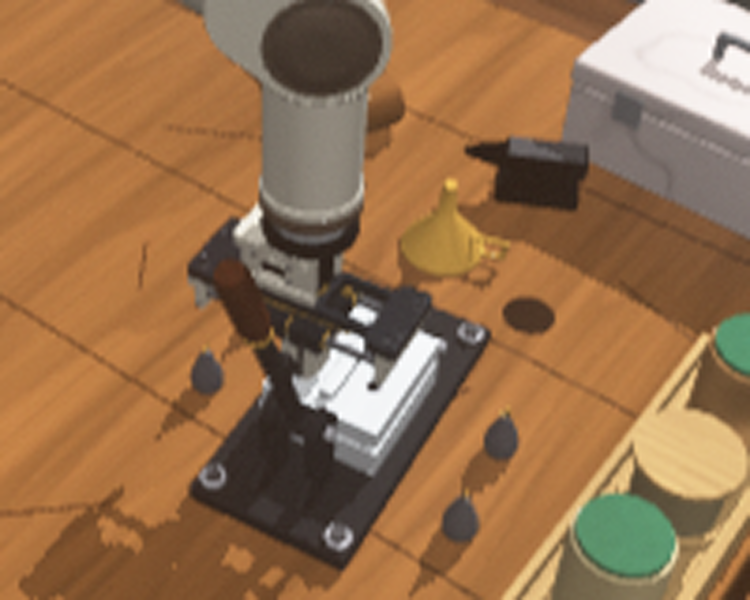

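The cover is down or almost down on the lower half, and the lever hasn't been touched. I'll press to the stop, then go up and round to the lever.

```bash
cat > s3.py <<'E'
from h import *
from bench import manip, viewer
import cv2
p=np.array(manip.current_tool_pos()); 
for i in range(8):
    p[2]-=.0015; manip.servo_line(p,vel=.02); f=manip.current_force()
    print(round(p[2],4),round(manip.current_tool_pos()[2],4),np.round(f,1))
    if abs(f[2])>15: break
E
python3 s3.py
```

```text
0.0704 0.0704 [ 0.6 -0.7 -0.2]
0.0689 0.0703 [-4.4 -0.6 12.5]
0.0674 0.0701 [-9.  -3.3 24.2]
```

```bash
cat > s4.py <<'E'
from h import *
from bench import manip, viewer
import cv2
p=np.array(manip.current_tool_pos()); p[2]=.46; manip.servo_line(p,vel=.25)
manip.servo_line(P([0,-.25,.46],pose),vel=.2)
manip.servo_line(P([0,-.25,.32],pose),vel=.2)
print(manip.current_clock(),manip.current_force())
cv2.imwrite("pics/c.png",cv2.resize(viewer.get_image("scene")[120:280,190:390,::-1],(750,600),interpolation=cv2.INTER_CUBIC))
E
python3 s4.py
```

```text
17.2583 [ 0.22551717 -0.32964825  1.06912197]
```

View pics/c.png

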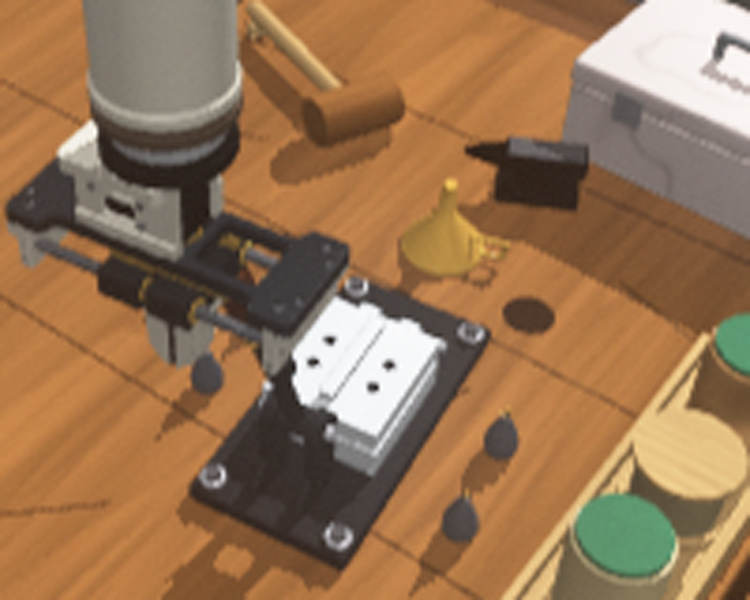

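The cover lies flat and shut. The fingertips, at about (180,355), are on the outer side of the lever. Next I push the lever over.

```bash
cat > s5.py <<'E'
from h import *
from bench import manip, viewer
r=.225
def go(L,vel,drop=0):
    c=lev(r,L,-.013); manip.servo_line(P([0,c[1]-HW,c[2]-drop],pose),vel=vel)
    f=manip.current_force(); print(round(L,2),round(manip.current_clock(),2),np.round(f,1),flush=True)
    if np.linalg.norm(f)>35: raise SystemExit("force")
    return f
for L in (0.,.2,.4,.6,.8,1.,1.2,1.35): go(L,.1)
for L in (1.45,1.52,1.57): go(L,.05)
for d in np.arange(.0015,.012,.0015):
    if abs(go(1.57,.02,d)[2])>22: break
print(manip.current_tool_pos())
E
python3 s5.py
```

```text
0.0 18.78 [-1.1  0.3 -0.2]
0.2 19.38 [ 0.  -0.2 -0.4]
0.4 19.98 [-0.5 -0.1 -0.8]
0.6 20.58 [-0.3  0.3  0.5]
0.8 21.18 [ 0.3  0.3 -0.3]
1.0 21.78 [-0.2 -0.1  0.5]
1.2 22.38 [ 0.1 -0.6  0.1]
1.35 22.88 [0.6 0.1 0.4]
1.45 23.48 [-0.2  0.3  0.1]
1.52 23.94 [1.4 0.2 0.5]
1.57 24.32 [0.4 0.1 4. ]
1.57 24.57 [-1.7 -1.6 10.8]
1.57 24.82 [-4.1 -3.4 19.6]
1.57 25.07 [-8.  -5.6 29.1]
[0.59094432 0.20586219 0.10766665]
```

Contact is at z ≈ 0.108, the home height. I'll back off and check.

Run:
```python
from h import *
from bench import manip, viewer
import cv2
p=np.array(manip.current_tool_pos()); p[2]=.25; manip.servo_line(p,vel=.2)
manip.servo_line([.42,.12,.42],vel=.25)
s=viewer.get_image("scene"); 
c=viewer.get_calibration("scene")
for q in (lev(.27,np.pi/2),lev(.178,np.pi/2),cov(.055,.13,.022,0),cov(-.055,.13,.022,0)):
    u=(proj(P(q,pose),c)-[190,120])*3.75; print(u)
cv2.imwrite("pics/d.png",cv2.resize(s[120:280,190:390,::-1],(750,600),interpolation=cv2.INTER_CUBIC))
print(manip.current_clock())
```

```text
[436.80798894 223.98932495]
[392.98570408 284.08899038]
[373.90880389 435.3350032 ]
[258.48547495 383.9827219 ]
27.4667
```

View pics/d.png

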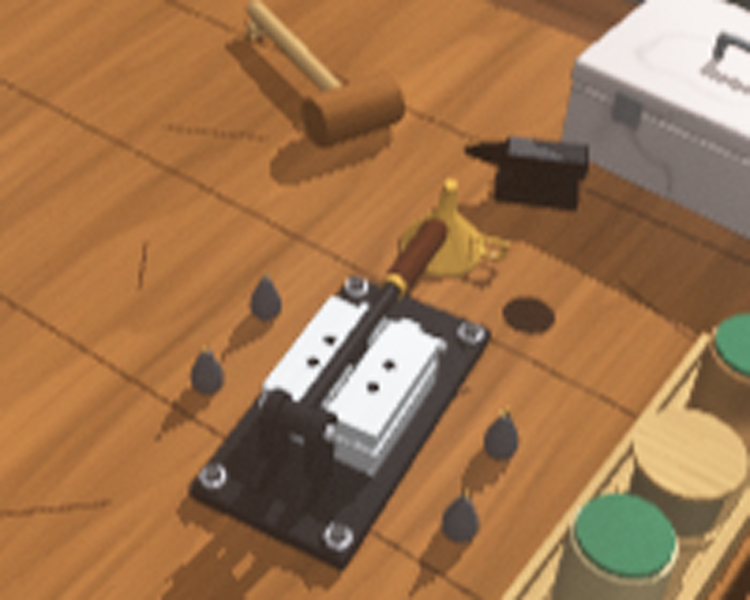

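The cover is shut. The lever is level, with its tip at (437,225) against (437,224) predicted. Weights and tools haven't moved, and the robot is clear, so I'm handing in.

```bash
python3 -c "
from bench import manip
print(manip.hand_in())"
```

```text
the job is handed in; nothing more can be done
None
```

The top half of the mould is shut and the lever is fully home; the last picture shows the weights and tools where they were, and I handed the job in at about 27.5 s of the 51 s allowed.

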